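# Snap the handle onto the pan

## Robot

A 7-joint arm with a two-finger parallel gripper is mounted at the origin on a cart in front of the work surface, level with it; the furniture and walls round the work are solid. World frame = base frame: x ahead of the robot, y to its left, z up, the work surface at z = 0. Lengths are in m, angles in rad, forces in N, time in s.
With the tool pointing down it reaches from about 0.425 to 0.925 m from the base axis. Payload 6.8 kg.
Tool frame: the origin (TCP) lies midway between the tips of the shut fingers; the grasp point (between the pads) lies 19 mm behind it; z points along the fingers, y is the line along which they close (so a half turn about z gives the same grasp; the last joint's range is limited). The gripper opens to 85 mm and grips with 20 to 120 N. Pads are 22 mm wide; open, the fingers measure 114 mm over their backs; the gripper's body (76 mm by 85 mm) begins 54 mm behind the grasp point. The pads swing forward as they close: fully open they stand 13 mm farther back than shut.
Start: joints at [-1.36, 0.477, 0.022, 1.555, -0.011, 1.109, -0.083], TCP at [0.212, 0.641, 0.199] pointing down, gripper open.
Joint ranges: [-2.96, 2.96], [-0.34, 2.1], [-1.41, 1.46], [0.24, 2.44], [-1.37, 4.51], [0.17, 1.92], [-2.96, 2.96]. Speed limits (rad/s): [2.39, 2.39, 3.14, 3.14, 3.14, 3.14, 3.14].

## Interface

Orientations are given as a unit quaternion [w, x, y, z].
In Python, from station import * gives the robot as it stands. The module is installed in compiled form; this text tells all that it offers.
- The arm moves only by the shell command python3 -m jog 'ROWS' [OPENING] [FORCE]. ROWS is JSON, a list of rows, each an object of numbers: "x", "y", "z": the shift along the tool's x, y, z in m; "ax", "ay", "az": the turn, a rotation vector about the tool's x, y, z in rad. In form: [{"x": .., "y": .., "z": .., "ax": .., "ay": .., "az": ..}, ...]. A call has 1 to 12 rows; each row is the pose to reach, as a shift and turn from the pose commanded when the call began, along the tool's axes at that moment; what a row does not reach only later rows make up. A row lasts 1/10 s, in which the tool goes at most 50 mm and 8.59 degrees, less where a joint would pass 70% of its speed; a pose out of reach is approached as far as the arm can. A call with a gripper value outside its range is refused whole. OPENING is the opening, from 0 (shut) to 1 (fully open), set as the call begins (- or left out, the last holds). The fingers move at their own pace and stop on an object; FORCE is the grip in N (left out, the last holds). Time passes only in rows, so rows that repeat a pose let the fingers close. It gives the time, the measured TCP pose, the force, the opening and the grip force at its end, in the units of the state.
- get_obs(): the state, without advancing time (a new reading comes with each control period).
- read_camera(name): name is "scene" or "top" or "wrist"; returns the picture (384x512x3 uint8, red, green, blue); there is no depth.
- camera_params(name): a dict with "K" (3x3 intrinsics, pixels), "origin" and "attitude" of the camera in the world. Camera axes: x right, y up, looking along -z (the intrinsics and any distortion apply to the point x, -y, -z); pixel columns grow to the right and rows downward; lengths in m; the calibration is good to about 2 mm. A picture is of the moment at which its call begins: read the wrist's pose just before it. camera_params takes no time and is no camera call; for the wrist camera it gives the pose at the moment of the call.
- hand_in(): hands the job in; it is judged then, once.
The state is a dict: "t": time; "q": joint angles; "joint_vel": joint speeds; "joint_torque": joint torques, N m; "eef_pos": TCP position; "tool_rot": TCP orientation; "contact_force": force on the tool from outside, world axes, zero at the start; "torque": the same for the moment, N m; "gripper_width": opening from 0.0 (shut) to 1.0 (fully open); "grasp_force": force on a finger pad.
Only numpy, scipy, OpenCV 4.12 (cv2) and the standard library are available. Lean on these libraries where they do the work, as an engineer would, in place of code of your own. Each camera call takes 0.05 s, during which the arm holds its last target. There are 200 camera calls.

## Task

Fit the detachable handle to the pan on the chopping board: take the red handle, the one with the slot in its top, slide it open end first onto the pan's square stub, slot upward, fully home against the bracket until the brass spring button pops up through the slot, then let go. Leave the blue handle lying where it is; it belongs to another pan.

Things in the scene. Friction and masses are not known exactly. Their poses are not given: they have to be found in the camera images.
- pan: steel pan, 176 mm wide, 55 high, fixed on the 20 mm board. Origin: centre of underside; z up. A level square stub, 16x16 mm, points along the pan's -y, axis 38 mm above the underside: from the bracket's flat face at y=-100 mm to y=-158, then tapering to a 6 mm tip at y=-175. Handle fully home: its origin at (0,-175,23.5) mm in the pan's frame, axes parallel; released, it sags a few mm and degrees
- slotted_handle: red tubular pan handle, loose, flat on the worktop, 0.16 kg: 39 mm wide (x), 150 long (y), 29 high. Origin: centre of underside; z up. The +y end (y=+75 mm) is open: cavity 32 wide, 22 high, 85 deep, walls 3.5. Slot 22 mm wide, steel rim, through the top from y=+17 to +43.5. Black cap and hanging loop at the -y end (to y=-93). Grip across its width at the middle
- plain_handle: blue tubular pan handle of the same size and axes, loose, lying beside the red one; no slot in its top. Not to be used. (Mind the wall cupboard over the back of the worktop: beyond about x = 0.62 m in the room, 0.46 m up; cross in front of the pan or keep low)
- snap_button (a joint): ramped brass spring button on the stub's top, peak at the pan's y=-140 mm, 8 mm above the stub, ramp falling toward the tip. In m: 0 up, grows as pressed, 0.0095 lowest. Starts up; the handle's top wall pushes it down as it slides on (a few N); it pops up through the slot when the handle is within about 4 mm of the bracket face

How it is judged:
At the end, for the whole second after the job is handed in: The red handle sits on the pan's stub, slot upward, within 8 mm of fully home along the stub, within 20 mm sideways and 12 mm in height, in line with it to 20 degrees and upright to 25 degrees (it has some play), at rest, and the spring button is up (less than 3 mm pressed) through the slot (y of slotted_handle in the frame of pan between -0.183 and -0.167 m and x of slotted_handle in the frame of pan between -0.02 and 0.02 m and z of slotted_handle in the frame of pan between 0.0115 and 0.0355 m and angle between the y axis of slotted_handle and the y axis of pan, either way round below 0.35 rad and angle between slotted_handle's own z axis and vertical below 0.45 rad and value of joint snap_button below 0.003 m and linear speed of slotted_handle below 0.02 m/s); the robot touches nothing.
It fails at once if the blue handle is moved by more than 4 cm (distance of plain_handle from where it was at the start of the episode above 0.04 m).
It also fails if it takes over 35 s, if anything falls off the work surface, if the arm or the gripper's body presses on something with over 40 N, if the wrist force passes 120 N, or if a joint passes its speed limit or range.

## Working session

There is one attempt and no reset: what is moved stays moved. The work goes in short steps, Python scripts to look and compute and a shell command to move; the robot and the scene stay as the last step left them, time stands still between calls to the robot, and variables do not carry over. Pictures are saved under pics/ and viewed, at most 10 in all, crops included, and the job is handed in when it is done.

```bash
mkdir -p pics; python3 - <<'E'
from station import *
import cv2,numpy as np
o=get_obs(); print(o)
for n in("scene","top"):
    im=read_camera(n); cv2.imwrite(f"pics/{n}0.png",cv2.cvtColor(im,4)); 
    print(n,camera_params(n))
E
```

```text
{'t': 0.0, 'q': array([-1.36011274,  0.47780067,  0.02231963,  1.5564348 , -0.01152179,
        1.10930071, -0.08314666]), 'joint_vel': array([ 3.28347547e-04,  9.42843465e-04, -6.27386787e-05, -7.14845732e-04,
       -1.14018055e-03,  5.74685960e-04, -2.20198777e-03]), 'joint_torque': array([ 4.26642337e-04, -5.96437204e+01,  1.60788216e+00, -2.81207532e+01,
        1.22758158e-02,  9.04880231e-03,  9.07703651e-06]), 'eef_pos': array([0.2113499 , 0.64038076, 0.19813202]), 'tool_rot': array([-9.13810413e-05,  1.58725935e-01,  9.87322264e-01, -9.03416577e-04]), 'contact_force': array([-0.43213357, -0.13939721, -0.12564087]), 'torque': array([ 0.00589124,  0.01803202, -0.06109335]), 'grasp_force': 0.0, 'gripper_width': 0.9980608918342684}
scene {'K': array([[435.42281108,   0.        , 250.99166543],
       [  0.        , 435.42281108, 188.14570114],
       [  0.        ,   0.        ,   1.        ]]), 'origin': array([-0.05729877, -0.52150225,  0.51127271]), 'attitude': array([ 0.80577234,  0.44765616, -0.19265442, -0.33648056])}
top {'K': array([[428.32402835,   0.        , 250.84140177],
       [  0.        , 428.32402835, 187.63198906],
       [  0.        ,   0.        ,   1.        ]]), 'origin': array([0.44364753, 0.00375545, 0.90938436]), 'attitude': array([ 0.7166429 ,  0.01674922, -0.01214786, -0.69713331])}
```

View pics/top0.png

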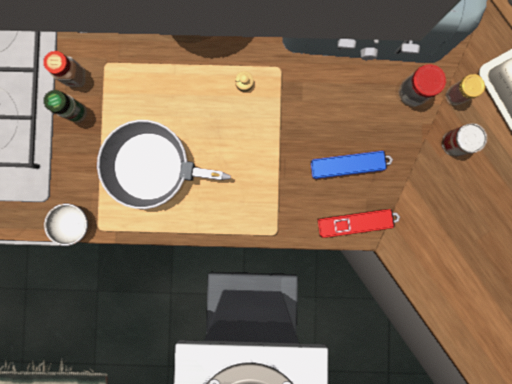

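View pics/scene0.png

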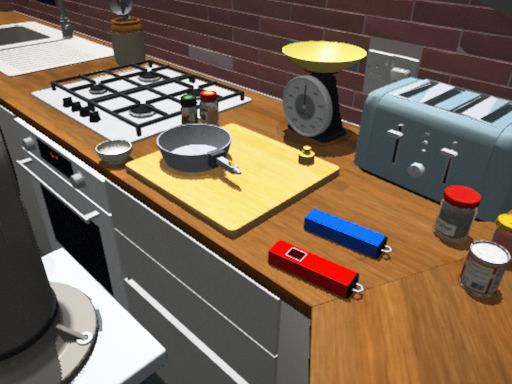

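The top view shows the pan at (148,165) with its stub pointing right to a tip at about (231,178). The red handle runs from (319,228) to (396,218) with its slot at the left, so its open end faces the pan. The blue handle is further back. I'll enlarge both areas.

```bash
python3 - <<'E'
import cv2,numpy as np
im=cv2.imread("pics/top0.png")
a=cv2.resize(im[145:205,175:245],None,fx=8,fy=8,interpolation=cv2.INTER_CUBIC)[:300, :]
a=cv2.resize(im[150:190,170:245],(750,400),interpolation=cv2.INTER_CUBIC)
cv2.imwrite("pics/c1.png",a)
b=cv2.resize(im[200:245,310:405],(760,360),interpolation=cv2.INTER_CUBIC)
cv2.imwrite("pics/c2.png",b)
h=cv2.cvtColor(im,cv2.COLOR_BGR2HSV)
for n,m in (("red",cv2.inRange(h,(0,150,120),(8,255,255))),("blue",cv2.inRange(h,(105,130,80),(130,255,255)))):
    k,l,s,c=cv2.connectedComponentsWithStats(m)
    for i in range(1,k):
        if s[i,4]>300: print(n,s[i],cv2.minAreaRect(np.argwhere(l==i)[:,::-1].astype(np.float32)))
E
```

```text
red [413  64  34  32 834] ((429.5, 79.5), (31.0, 33.0), 90.0)
red [ 317  209   77   29 1291] ((355.080078125, 223.0600128173828), (20.50609588623047, 74.81189727783203), 81.8698959350586)
blue [ 311  151   75   28 1406] ((348.19232177734375, 164.53846740722656), (19.225383758544922, 73.67662811279297), 82.87498474121094)
```

View pics/c1.png

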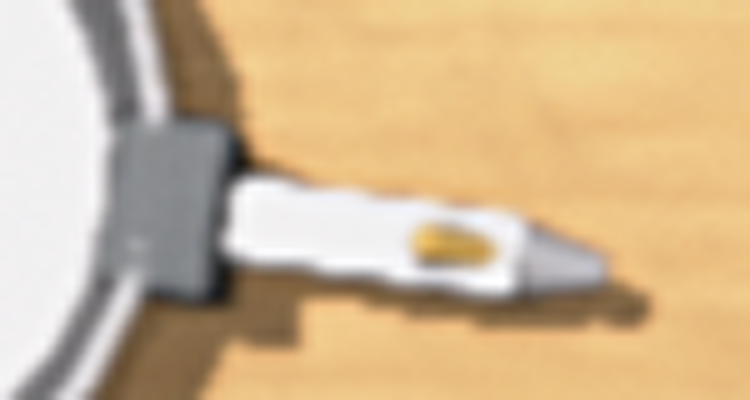

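View pics/c2.png

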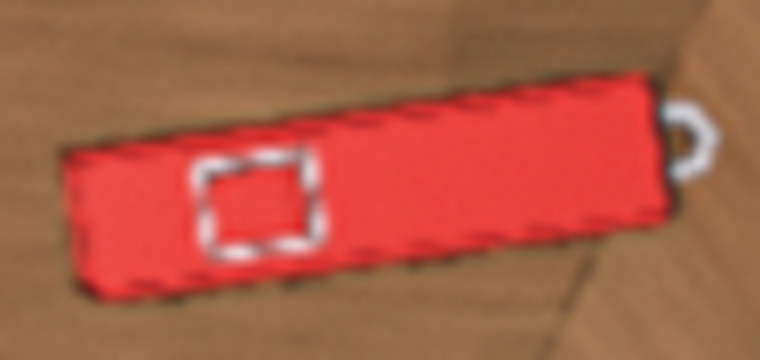

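The stub's top face runs from the bracket at about crop (232,222) to (520,255), with the tip at (605,270). The slot centre is at crop (258,205) and the handle's top corners are near (70,155), (85,298), (655,78) and (672,218).

```bash
cat > h.py <<'E'
from station import *
import numpy as np, cv2
from scipy.spatial.transform import Rotation as R
def cam(n):
    p=camera_params(n); return np.array(p["K"]),np.array(p["origin"]),R.from_quat(np.roll(p["attitude"],-1)).as_matrix()
def unproj(c,uv,z):
    K,o,A=c; d=A@(np.array([1,-1,-1])*(np.linalg.inv(K)@[uv[0],uv[1],1])); return o+d*(z-o[2])/d[2]
def proj(c,P):
    K,o,A=c; v=(A.T@(np.atleast_2d(P)-o).T)*np.array([[1],[-1],[-1]]); w=K@v; return (w[:2]/w[2]).T
E
python3 - <<'E'
from h import *
c=cam("top")
f1=lambda u,v:((u+.5)/10-.5+170,(v+.5)/10-.5+150)
f2=lambda u,v:((u+.5)/8-.5+310,(v+.5)/8-.5+200)
a=unproj(c,f1(232,222),.066);b=unproj(c,f1(520,255),.066);t=unproj(c,f1(605,270),.058)
for n,p in dict(a=a,b=b,t=t,btn=unproj(c,f1(452,244),.074)).items(): print(n,p.round(4))
print("len",np.linalg.norm(b-a),np.linalg.norm((t-b)[:2]),"stub dir",np.degrees(np.arctan2(*(b-a)[1::-1])), np.degrees(np.arctan2(*(t-a)[1::-1])))
# pan centre
print("pan rim",unproj(c,(142.5,165),.075))
Q=[unproj(c,f2(*q),.029) for q in((70,155),(85,298),(672,218),(655,78))]
print(np.round(Q,4)); s=unproj(c,f2(258,205),.029); print("slot",s)
l=(Q[0]+Q[1])/2; r=(Q[2]+Q[3])/2; print("len",np.linalg.norm(l-r),"w",np.linalg.norm(Q[0]-Q[1]),np.linalg.norm(Q[2]-Q[3]),"ctr",(l+r)/2,"dir +y",np.degrees(np.arctan2(*(l-r)[1::-1])))
u=(l-r)/np.linalg.norm(l-r); print("ctr from slot",s-u*.03025)
o=get_obs(); print(R.from_quat(np.roll(o["tool_rot"],-1)).as_matrix().round(3))
E
```

```text
a [0.5063 0.1253 0.066 ]
b [0.5013 0.0682 0.066 ]
t [0.4993 0.0518 0.058 ]
btn [0.5026 0.081  0.074 ]
len 0.05730776066651528 0.016533147712483858 stub dir -94.98051765576774 -95.40808255901514
pan rim [0.51617325 0.22282123 0.075     ]
[[ 0.4192 -0.13    0.029 ]
 [ 0.3828 -0.1346  0.029 ]
 [ 0.4074 -0.2841  0.029 ]
 [ 0.443  -0.2792  0.029 ]]
slot [ 0.407763   -0.17832079  0.029     ]
len 0.1512862055228382 w 0.03666239909200551 0.03595880567326871 ctr [ 0.4131121  -0.20697245  0.029     ] dir +y 99.21328103300131
ctr from slot [ 0.41260633 -0.20818054  0.029     ]
[[-0.95   0.313 -0.   ]
 [ 0.313  0.95  -0.002]
 [-0.    -0.002 -1.   ]]
```

```bash
python3 -m jog '[{"x":-0.374,"y":-0.34,"z":0,"az":0.5},{"x":-0.374,"y":-0.34,"z":0,"az":0.5},{"x":-0.374,"y":-0.34,"z":0,"az":0.5},{"x":-0.374,"y":-0.34,"z":0,"az":0.5},{"x":-0.374,"y":-0.34,"z":0,"az":0.5},{"x":-0.374,"y":-0.34,"z":0,"az":0.5},{"x":-0.374,"y":-0.34,"z":0,"az":0.5},{"x":-0.374,"y":-0.34,"z":0,"az":0.5},{"x":-0.374,"y":-0.34,"z":0,"az":0.5},{"x":-0.374,"y":-0.34,"z":0,"az":0.5},{"x":-0.374,"y":-0.34,"z":0,"az":0.5},{"x":-0.374,"y":-0.34,"z":0,"az":0.5}]' 1
python3 -c "
from h import *
o=get_obs();print(o['q'].round(2));print(R.from_quat(np.roll(o['tool_rot'],-1)).as_matrix().round(3))"
```

```text
[-1.36  0.48  0.02  1.56 -0.01  1.11 -0.08]
[[-0.95   0.313 -0.   ]
 [ 0.313  0.95  -0.002]
 [-0.    -0.002 -1.   ]]validation failed for argument at $[0]...
```

```bash
python3 -m jog '[{"x":-0.03,"y":-0.03,"z":0.0,"ax":0.0,"ay":0.0,"az":0.1}]' 1.0; echo; python3 -m jog '[{"x":-0.374,"y":-0.34,"z":0.0,"ax":0.0,"ay":0.0,"az":0.5}]' 1.0;
python3 -c "
from h import *
o=get_obs();print(o['t'],o['eef_pos'],R.from_quat(np.roll(o['tool_rot'],-1)).as_matrix().round(3))"
```

```text
t: 0.2
eef_pos: [0.2258, 0.6067, 0.198]
tool_rot: [-0.002, 0.205, 0.979, 0.001]
contact_force: [0.6, 0.3, 0.2]
gripper_width: 1.0
grasp_force: 0.0

t: 0.3
eef_pos: [0.2497, 0.5575, 0.1981]
tool_rot: [-0.0, 0.281, 0.96, -0.0]
contact_force: [1.0, 1.0, -0.6]
gripper_width: 0.999
grasp_force: 0.0
0.3 [0.24971063 0.55753208 0.19812547] [[-0.842  0.54  -0.001]
 [ 0.54   0.842 -0.   ]
 [ 0.001 -0.001 -1.   ]]
```

```bash
python3 -m jog '[{"x":-0.37,"y":-0.188,"z":0.0,"ax":0.0,"ay":0.0,"az":0.5},{"x":-0.37,"y":-0.188,"z":0.0,"ax":0.0,"ay":0.0,"az":0.5},{"x":-0.37,"y":-0.188,"z":0.0,"ax":0.0,"ay":0.0,"az":0.5},{"x":-0.37,"y":-0.188,"z":0.0,"ax":0.0,"ay":0.0,"az":0.5},{"x":-0.37,"y":-0.188,"z":0.0,"ax":0.0,"ay":0.0,"az":0.5},{"x":-0.37,"y":-0.188,"z":0.0,"ax":0.0,"ay":0.0,"az":0.5},{"x":-0.37,"y":-0.188,"z":0.0,"ax":0.0,"ay":0.0,"az":0.5},{"x":-0.37,"y":-0.188,"z":0.0,"ax":0.0,"ay":0.0,"az":0.5},{"x":-0.488,"y":-0.409,"z":0.0,"ax":0.0,"ay":0.0,"az":0.84},{"x":-0.488,"y":-0.409,"z":0.0,"ax":0.0,"ay":0.0,"az":0.84},{"x":-0.488,"y":-0.409,"z":0.0,"ax":0.0,"ay":0.0,"az":0.84},{"x":-0.488,"y":-0.409,"z":0.0,"ax":0.0,"ay":0.0,"az":0.84}]' 1.0
python3 -c "
from h import *
o=get_obs();print(o['q'].round(2),R.from_quat(np.roll(o['tool_rot'],-1)).as_matrix().round(3))"
```

```text
t: 1.5
eef_pos: [0.4438, 0.0109, 0.199]
tool_rot: [-0.0, 0.648, 0.762, 0.0]
contact_force: [0.7, 0.5, -0.3]
gripper_width: 0.998
grasp_force: 0.0
[-0.69  0.08  0.56  2.11 -0.05  0.96  0.06] [[-0.16   0.987 -0.   ]
 [ 0.987  0.16   0.   ]
 [ 0.    -0.    -1.   ]]
```

```bash
python3 -m jog '[{"x":-0.205,"y":-0.065,"z":0.09,"ax":0.0,"ay":0.0,"az":0.0},{"x":-0.205,"y":-0.065,"z":0.09,"ax":0.0,"ay":0.0,"az":0.0},{"x":-0.205,"y":-0.065,"z":0.09,"ax":0.0,"ay":0.0,"az":0.0},{"x":-0.205,"y":-0.065,"z":0.09,"ax":0.0,"ay":0.0,"az":0.0},{"x":-0.205,"y":-0.065,"z":0.09,"ax":0.0,"ay":0.0,"az":0.0},{"x":-0.205,"y":-0.065,"z":0.09,"ax":0.0,"ay":0.0,"az":0.0},{"x":-0.205,"y":-0.065,"z":0.09,"ax":0.0,"ay":0.0,"az":0.0},{"x":-0.205,"y":-0.065,"z":0.09,"ax":0.0,"ay":0.0,"az":0.0}]' 1.0
python3 - <<'E'
from h import *
o=get_obs();print(R.from_quat(np.roll(o['tool_rot'],-1)).as_matrix().round(3))
c=cam("wrist"); im=cv2.cvtColor(read_camera("wrist"),4)
# predicted outline of handle top + slot
ctr=np.array([.413,-.2075]); a=np.radians(99.2); u=np.array([np.cos(a),np.sin(a)]); v=np.array([u[1],-u[0]])
for pts in ([(-.0195,-.075),(.0195,-.075),(.0195,.075),(-.0195,.075)],[(-.011,.017),(.011,.017),(.011,.0435),(-.011,.0435)]):
    P=[np.r_[ctr+x*v+y*u,.029] for x,y in pts]; q=proj(c,P).round().astype(int); print(q.tolist()); cv2.polylines(im,[q],True,(0,255,0),1)
cv2.imwrite("pics/w1.png",im)
E
```

```text
t: 2.3
eef_pos: [0.4139, -0.1988, 0.1093]
tool_rot: [-0.0, 0.647, 0.763, 0.0]
contact_force: [-0.3, -0.4, 0.2]
gripper_width: 1.002
grasp_force: 0.0
[[-0.163  0.987  0.   ]
 [ 0.987  0.163  0.001]
 [ 0.001  0.    -1.   ]]
[[229, 284], [275, 284], [279, 100], [226, 100]]
[[238, 178], [266, 178], [267, 143], [238, 143]]
```

View pics/w1.png

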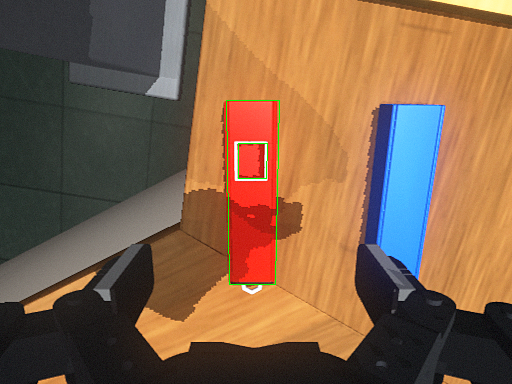

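The wrist view shows the predicted outline matching the red handle to about 1–2 px (top corners near (227,101) and (275,284)). I'll descend and grip.

```bash
python3 -m jog '[{"x":-0.008,"y":-0.002,"z":0.04,"ax":0.0,"ay":0.0,"az":0.0},{"x":-0.008,"y":-0.002,"z":0.08,"ax":0.0,"ay":0.0,"az":0.0},{"x":-0.008,"y":-0.002,"z":0.1,"ax":0.0,"ay":0.0,"az":0.0},{"x":-0.008,"y":-0.002,"z":0.108,"ax":0.0,"ay":0.0,"az":0.0},{"x":-0.008,"y":-0.002,"z":0.108,"ax":0.0,"ay":0.0,"az":0.0},{"x":-0.008,"y":-0.002,"z":0.108,"ax":0.0,"ay":0.0,"az":0.0}]' 1.0
python3 -m jog '[{"x":0.0,"y":0.0,"z":0.0,"ax":0.0,"ay":0.0,"az":0.0},{"x":0.0,"y":0.0,"z":0.0,"ax":0.0,"ay":0.0,"az":0.0},{"x":0.0,"y":0.0,"z":0.0,"ax":0.0,"ay":0.0,"az":0.0},{"x":0.0,"y":0.0,"z":0.0,"ax":0.0,"ay":0.0,"az":0.0},{"x":0.0,"y":0.0,"z":0.0,"ax":0.0,"ay":0.0,"az":0.0},{"x":0.0,"y":0.0,"z":0.0,"ax":0.0,"ay":0.0,"az":0.0},{"x":0.0,"y":0.0,"z":0.0,"ax":0.0,"ay":0.0,"az":0.0},{"x":0.0,"y":0.0,"z":0.0,"ax":0.0,"ay":0.0,"az":0.0}]' 0.3 80
```

```text
t: 2.95
eef_pos: [0.4138, -0.208, 0.0021]
tool_rot: [0.001, 0.647, 0.762, 0.0]
contact_force: [0.3, 0.2, 0.2]
gripper_width: 1.001
grasp_force: 0.0
t: 3.75
eef_pos: [0.4127, -0.2082, 0.001]
tool_rot: [-0.0, 0.648, 0.762, -0.0]
contact_force: [0.1, 0.3, 0.1]
gripper_width: 0.298
grasp_force: 0.0
```

```bash
python3 -m jog '[{"x":0.0,"y":0.0,"z":0.0,"ax":0.0,"ay":0.0,"az":0.0},{"x":0.0,"y":0.0,"z":0.0,"ax":0.0,"ay":0.0,"az":0.0},{"x":0.0,"y":0.0,"z":0.0,"ax":0.0,"ay":0.0,"az":0.0},{"x":0.0,"y":0.0,"z":0.0,"ax":0.0,"ay":0.0,"az":0.0}]' 0.0 80
python3 - <<'E'
from h import *
cv2.imwrite("pics/w2.png",cv2.cvtColor(read_camera("wrist"),4))
E
```

```text
t: 4.15
eef_pos: [0.4127, -0.2082, 0.0011]
tool_rot: [-0.0, 0.648, 0.762, 0.0]
contact_force: [-0.6, 0.0, 0.1]
gripper_width: 0.002
grasp_force: 0.0
```

View pics/w2.png

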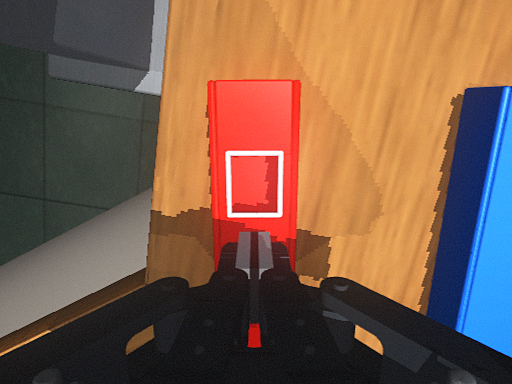

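The fingers are shut on nothing: they're above the handle, at about (255,250), although the TCP reads z≈0. I'll check the wrist geometry before moving again.

```bash
python3 - <<'E'
from h import *
c=cam("wrist"); o=get_obs(); print(o['eef_pos'],c[1],c[0][0,0])
print("tcp px",proj(c,o['eef_pos']))
Rt=R.from_quat(np.roll(o['tool_rot'],-1)).as_matrix(); print("cam in tool",Rt.T@(c[1]-o['eef_pos']))
ctr=np.array([.413,-.2075]); a=np.radians(99.2); u=np.array([np.cos(a),np.sin(a)]); v=np.array([u[1],-u[0]])
for z in(0.,.029):
  print(z,proj(c,[np.r_[ctr+x*v+.075*u,z] for x in(-.0195,.0195)]).round(0).tolist())
print("slot",proj(c,[np.r_[ctr+x*v+y*u,.029] for x in(-.011,.011) for y in(.017,.0435)]).round(0).tolist())
for d in (0,.01,.02,.03,.04): print(d,proj(c,o['eef_pos']-Rt[:,2]*d).round(0))
E
```

```text
[ 0.41271698 -0.20822216  0.00107372] [ 0.40096719 -0.14117313  0.17638306] 339.1079595326105
tcp px [[255.53771622 225.84690069]]
cam in tool [ 0.06806908 -0.00079172 -0.17530821]
0.0 [[217.0, 82.0], [296.0, 82.0]]
0.029 [[210.0, 79.0], [305.0, 79.0]]
slot [[233.0, 212.0], [232.0, 154.0], [281.0, 212.0], [282.0, 155.0]]
0 [[256. 226.]]
0.01 [[256. 233.]]
0.02 [[256. 241.]]
0.03 [[256. 249.]]
0.04 [[256. 259.]]
```

```bash
python3 - <<'E'
from h import *
c=cam("wrist"); o=get_obs(); Rt=R.from_quat(np.roll(o['tool_rot'],-1)).as_matrix()
for d in np.arange(0,.06,.008): print(round(d,3),*[proj(c,o['eef_pos']+Rt@[x,y,-d]).round(0).tolist()[0] for x in(.011,-.011) for y in(0,.0425,-.0425)])
im=cv2.imread("pics/w2.png")[215:365,165:345]; im1=cv2.imread("pics/w1.png")[225:375,80:260]
cv2.imwrite("pics/w2c.png",np.hstack([cv2.resize(i,(400,333),interpolation=cv2.INTER_CUBIC) for i in(im,im1)]))
E
```

```text
0.0 [256.0, 207.0] [334.0, 207.0] [177.0, 207.0] [256.0, 244.0] [331.0, 244.0] [180.0, 244.0]
0.008 [256.0, 212.0] [337.0, 212.0] [174.0, 212.0] [256.0, 250.0] [335.0, 250.0] [177.0, 250.0]
0.016 [256.0, 217.0] [341.0, 217.0] [170.0, 217.0] [256.0, 257.0] [338.0, 257.0] [173.0, 257.0]
0.024 [256.0, 223.0] [345.0, 223.0] [166.0, 222.0] [256.0, 265.0] [342.0, 265.0] [169.0, 264.0]
0.032 [256.0, 229.0] [350.0, 229.0] [162.0, 229.0] [256.0, 273.0] [346.0, 273.0] [165.0, 273.0]
0.04 [256.0, 236.0] [355.0, 236.0] [157.0, 236.0] [256.0, 282.0] [351.0, 282.0] [161.0, 281.0]
0.048 [256.0, 243.0] [361.0, 244.0] [152.0, 243.0] [256.0, 291.0] [356.0, 291.0] [156.0, 291.0]
0.056 [256.0, 252.0] [367.0, 252.0] [145.0, 252.0] [256.0, 302.0] [362.0, 302.0] [150.0, 302.0]
```

View pics/w2c.png

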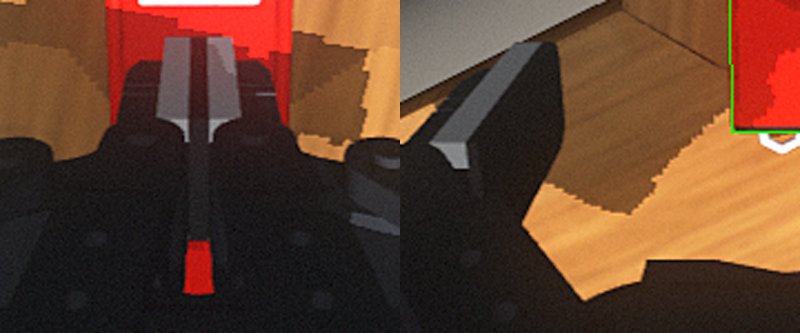

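The enlarged view puts the shut tips at v≈232. That is about 35 mm behind the reported TCP, and the open tips fit the same offset. So the real tips sat about 36 mm up, above the handle. I'll open, go about 30 mm lower while watching the force, and close again.

```bash
python3 -m jog '[{"x":0.0,"y":0.0,"z":0.0,"ax":0.0,"ay":0.0,"az":0.0},{"x":0.0,"y":0.0,"z":0.0,"ax":0.0,"ay":0.0,"az":0.0},{"x":0.0,"y":0.0,"z":0.0,"ax":0.0,"ay":0.0,"az":0.0},{"x":0.0,"y":0.0,"z":0.0,"ax":0.0,"ay":0.0,"az":0.0},{"x":0.0,"y":0.0,"z":0.0,"ax":0.0,"ay":0.0,"az":0.0},{"x":0.0,"y":0.0,"z":0.0,"ax":0.0,"ay":0.0,"az":0.0},{"x":0.0,"y":0.0,"z":0.0,"ax":0.0,"ay":0.0,"az":0.0},{"x":0.0,"y":0.0,"z":0.0,"ax":0.0,"ay":0.0,"az":0.0},{"x":0.0,"y":0.0,"z":0.01,"ax":0.0,"ay":0.0,"az":0.0},{"x":0.0,"y":0.0,"z":0.017,"ax":0.0,"ay":0.0,"az":0.0},{"x":0.0,"y":0.0,"z":0.024,"ax":0.0,"ay":0.0,"az":0.0},{"x":0.0,"y":0.0,"z":0.03,"ax":0.0,"ay":0.0,"az":0.0}]' 1.0 80
```

```text
t: 5.4
eef_pos: [0.4123, -0.2081, -0.0298]
tool_rot: [-0.0, 0.648, 0.762, -0.0]
contact_force: [0.2, -0.3, 0.0]
gripper_width: 1.0
grasp_force: 0.0
```

```bash
python3 -m jog '[{"x":0.0,"y":0.0,"z":0.0,"ax":0.0,"ay":0.0,"az":0.0},{"x":0.0,"y":0.0,"z":0.0,"ax":0.0,"ay":0.0,"az":0.0},{"x":0.0,"y":0.0,"z":0.0,"ax":0.0,"ay":0.0,"az":0.0},{"x":0.0,"y":0.0,"z":0.0,"ax":0.0,"ay":0.0,"az":0.0},{"x":0.0,"y":0.0,"z":0.0,"ax":0.0,"ay":0.0,"az":0.0},{"x":0.0,"y":0.0,"z":0.0,"ax":0.0,"ay":0.0,"az":0.0},{"x":0.0,"y":0.0,"z":0.0,"ax":0.0,"ay":0.0,"az":0.0},{"x":0.0,"y":0.0,"z":0.0,"ax":0.0,"ay":0.0,"az":0.0}]' 0.0 80
```

```text
t: 6.2
eef_pos: [0.4131, -0.2084, -0.0284]
tool_rot: [0.0, 0.648, 0.762, 0.0]
contact_force: [-0.7, -0.1, 6.3]
gripper_width: 0.44
grasp_force: 80.6
```

```bash
python3 -m jog '[{"x":0.0,"y":0.0,"z":-0.04,"ax":0.0,"ay":0.0,"az":0.0},{"x":0.0,"y":0.0,"z":-0.085,"ax":0.0,"ay":0.0,"az":0.0},{"x":0.0,"y":0.0,"z":-0.085,"ax":0.0,"ay":0.0,"az":0.0},{"x":0.03,"y":0.02,"z":-0.085,"ax":0.0,"ay":0.0,"az":0.05},{"x":0.06,"y":0.04,"z":-0.085,"ax":0.0,"ay":0.0,"az":0.1},{"x":0.09,"y":0.06,"z":-0.085,"ax":0.0,"ay":0.0,"az":0.15},{"x":0.12,"y":0.08,"z":-0.085,"ax":0.0,"ay":0.0,"az":0.2},{"x":0.154,"y":0.104,"z":-0.085,"ax":0.0,"ay":0.0,"az":0.251},{"x":0.154,"y":0.104,"z":-0.085,"ax":0.0,"ay":0.0,"az":0.251},{"x":0.154,"y":0.104,"z":-0.085,"ax":0.0,"ay":0.0,"az":0.251},{"x":0.154,"y":0.104,"z":-0.085,"ax":0.0,"ay":0.0,"az":0.251}]' 0.0 80
python3 - <<'E'
from h import *
o=get_obs();print(R.from_quat(np.roll(o['tool_rot'],-1)).as_matrix().round(4).tolist())
cv2.imwrite("pics/w3.png",cv2.cvtColor(read_camera("wrist"),4)); c=cam("wrist")
cv2.imwrite("pics/t3.png",cv2.cvtColor(read_camera("scene"),4))
A=np.array([.5063,.1253]);u=np.array([.0906,.9959]);v=np.array([u[1],-u[0]])
h=o['eef_pos'][:2]
print("pan-frame of grasp: x",(h-A)@v,"y",(h-A)@u-.1)
z0=o['eef_pos'][2]+.0285
print("stub top outline px",proj(c,[np.r_[A+x*v+y*u,.066] for x,y in((-.008,0),(.008,0),(.008,-.058),(-.008,-.058))]).round().tolist())
print("handle top px end,slot",proj(c,[np.r_[h+x*v+y*u,z0+.029] for x,y in((-.0195,.075),(.0195,.075),(-.011,.017),(.011,.0435))]).round().tolist())
E
```

```text
t: 7.3
eef_pos: [0.4895, -0.0404, 0.0557]
tool_rot: [-0.0, 0.738, 0.675, -0.001]
contact_force: [-0.4, -0.5, -1.0]
gripper_width: 0.443
grasp_force: 81.4
[[0.0897, 0.996, -0.0011], [0.996, -0.0897, -0.0004], [-0.0005, -0.0011, -1.0]]
pan-frame of grasp: x -0.0016867802514918227 y -0.26649265921064424
stub top outline px [[240.0, -164.0], [281.0, -164.0], [278.0, 1.0], [242.0, 1.0]]
handle top px end,slot [[198.0, 74.0], [316.0, 74.0], [227.0, 238.0], [288.0, 168.0]]
```

```bash
python3 -c "
import cv2,numpy as np
a=cv2.imread('pics/w3.png')[0:260,130:390]; b=cv2.imread('pics/t3.png')[80:340,140:400]
cv2.imwrite('pics/w3c.png',np.hstack([cv2.resize(i,(400,400),interpolation=cv2.INTER_CUBIC) for i in(a,b)]))"
```

```text
(no output)
```

View pics/w3c.png

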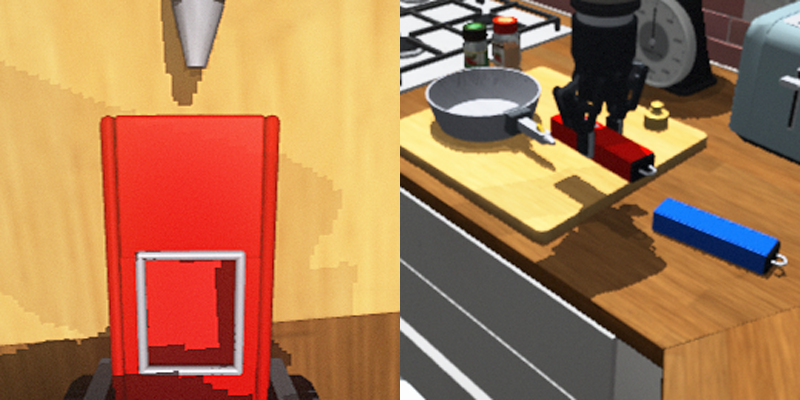

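The wrist view shows the handle square in the grip, with its end at v≈76 against 74 predicted. The stub tip is at about (259,42), roughly 2–3 mm right of the handle's axis. I'll shift across, lower to stub height and start inserting.

```bash
python3 -m jog '[{"x":0.0,"y":0.002,"z":0.02,"ax":0.0,"ay":0.0,"az":0.0},{"x":0.0,"y":0.002,"z":0.04,"ax":0.0,"ay":0.0,"az":0.0},{"x":0.0,"y":0.002,"z":0.04,"ax":0.0,"ay":0.0,"az":0.0},{"x":0.0,"y":0.002,"z":0.04,"ax":0.0,"ay":0.0,"az":0.0},{"x":0.01,"y":0.002,"z":0.04,"ax":0.0,"ay":0.0,"az":0.0},{"x":0.02,"y":0.002,"z":0.04,"ax":0.0,"ay":0.0,"az":0.0},{"x":0.03,"y":0.002,"z":0.04,"ax":0.0,"ay":0.0,"az":0.0},{"x":0.038,"y":0.002,"z":0.04,"ax":0.0,"ay":0.0,"az":0.0},{"x":0.038,"y":0.002,"z":0.04,"ax":0.0,"ay":0.0,"az":0.0}]' 0.0 80
```

```text
t: 8.3
eef_pos: [0.4962, 0.0004, 0.0162]
tool_rot: [-0.0, 0.737, 0.676, 0.0]
contact_force: [-0.1, 0.1, -1.8]
gripper_width: 0.44
grasp_force: 81.3
```

```bash
python3 -m jog '[{"x":0.006,"y":0.0,"z":0.0,"ax":0.0,"ay":0.0,"az":0.0},{"x":0.012,"y":0.0,"z":0.0,"ax":0.0,"ay":0.0,"az":0.0},{"x":0.018,"y":0.0,"z":0.0,"ax":0.0,"ay":0.0,"az":0.0},{"x":0.024,"y":0.0,"z":0.0,"ax":0.0,"ay":0.0,"az":0.0},{"x":0.03,"y":0.0,"z":0.0,"ax":0.0,"ay":0.0,"az":0.0}]' 0.0 80; python3 -m jog '[{"x":0.005,"y":0.0,"z":0.0,"ax":0.0,"ay":0.0,"az":0.0},{"x":0.01,"y":0.0,"z":0.0,"ax":0.0,"ay":0.0,"az":0.0},{"x":0.015,"y":0.0,"z":0.0,"ax":0.0,"ay":0.0,"az":0.0},{"x":0.017,"y":0.0,"z":0.0,"ax":0.0,"ay":0.0,"az":0.0}]' 0.0 80
```

```text
t: 8.8
eef_pos: [0.4987, 0.0286, 0.0161]
tool_rot: [-0.0, 0.738, 0.675, 0.0]
contact_force: [-0.4, -0.1, -1.2]
gripper_width: 0.442
grasp_force: 81.3
t: 9.2
eef_pos: [0.5002, 0.0459, 0.0161]
tool_rot: [-0.0, 0.738, 0.675, 0.0]
contact_force: [-0.1, 0.0, -0.7]
gripper_width: 0.441
grasp_force: 81.3
```

The force is nearly zero even though the button should be pressed by now, so I'll look.

```bash
python3 - <<'E'
from h import *
w=cv2.cvtColor(read_camera("wrist"),4); s=cv2.cvtColor(read_camera("scene"),4)
A=w[0:260,130:390]; B=s[100:200,170:270]
cv2.imwrite("pics/w4c.png",np.hstack([cv2.resize(i,(400,400),interpolation=cv2.INTER_CUBIC) for i in(A,B)]))
E
```

```text
(no output)
```

View pics/w4c.png

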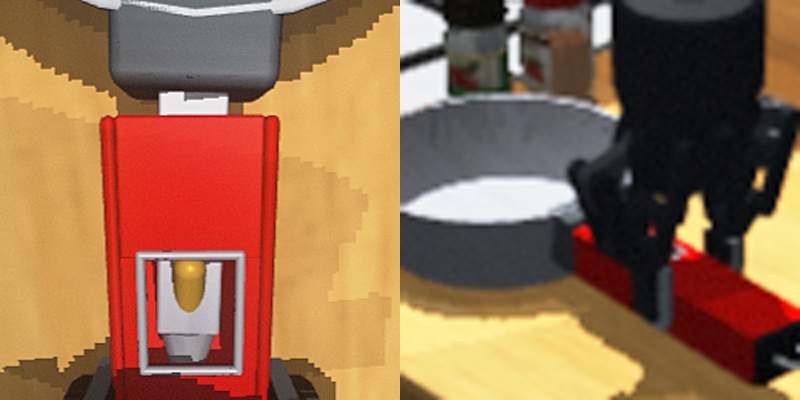

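The stub is centred inside the cavity. The brass button shows in the slot just under its front edge, and there is a gap of about 5 mm to the bracket. I'll push home.

```bash
python3 -m jog '[{"x":0.002,"y":0.0,"z":0.0,"ax":0.0,"ay":0.0,"az":0.0},{"x":0.004,"y":0.0,"z":0.0,"ax":0.0,"ay":0.0,"az":0.0},{"x":0.0045,"y":0.0,"z":0.0,"ax":0.0,"ay":0.0,"az":0.0},{"x":0.0045,"y":0.0,"z":0.0,"ax":0.0,"ay":0.0,"az":0.0}]' 0.0 80;  python3 -m jog '[{"x":0.001,"y":0.0,"z":0.0,"ax":0.0,"ay":0.0,"az":0.0},{"x":0.0015,"y":0.0,"z":0.0,"ax":0.0,"ay":0.0,"az":0.0},{"x":0.0015,"y":0.0,"z":0.0,"ax":0.0,"ay":0.0,"az":0.0}]' 0.0 80
```

```text
t: 9.7
eef_pos: [0.5004, 0.0494, 0.016]
tool_rot: [0.0, 0.738, 0.675, -0.0]
contact_force: [-0.8, 0.4, -1.7]
gripper_width: 0.441
grasp_force: 81.4
t: 10.0
eef_pos: [0.5005, 0.0507, 0.0161]
tool_rot: [0.0, 0.738, 0.675, -0.0]
contact_force: [-0.1, -1.2, -1.1]
gripper_width: 0.438
grasp_force: 81.4
```

```bash
python3 -m jog '[{"x":0.001,"y":0.0,"z":0.0,"ax":0.0,"ay":0.0,"az":0.0},{"x":0.0015,"y":0.0,"z":0.0,"ax":0.0,"ay":0.0,"az":0.0},{"x":0.0015,"y":0.0,"z":0.0,"ax":0.0,"ay":0.0,"az":0.0}]' 0.0 80;  python3 -m jog '[{"x":0.001,"y":0.0,"z":0.0,"ax":0.0,"ay":0.0,"az":0.0},{"x":0.0015,"y":0.0,"z":0.0,"ax":0.0,"ay":0.0,"az":0.0},{"x":0.0015,"y":0.0,"z":0.0,"ax":0.0,"ay":0.0,"az":0.0}]' 0.0 80
```

```text
t: 10.3
eef_pos: [0.5005, 0.0508, 0.0161]
tool_rot: [0.001, 0.738, 0.674, -0.001]
contact_force: [-0.6, -4.8, -0.3]
gripper_width: 0.439
grasp_force: 81.5
t: 10.6
eef_pos: [0.5003, 0.0508, 0.0161]
tool_rot: [0.001, 0.739, 0.674, -0.001]
contact_force: [-2.3, -9.1, 1.0]
gripper_width: 0.436
grasp_force: 81.7
```

It stopped at y=0.0508 (0.0506 expected) with the force rising, so the handle is home. I'll relax the push, open and lift clear.

```bash
python3 -m jog '[{"x":-0.002,"y":0.0,"z":0.0,"ax":0.0,"ay":0.0,"az":0.0},{"x":-0.002,"y":0.0,"z":0.0,"ax":0.0,"ay":0.0,"az":0.0}]' 0.0 80; python3 -m jog '[{"x":0.0,"y":0.0,"z":0.0,"ax":0.0,"ay":0.0,"az":0.0},{"x":0.0,"y":0.0,"z":0.0,"ax":0.0,"ay":0.0,"az":0.0},{"x":0.0,"y":0.0,"z":0.0,"ax":0.0,"ay":0.0,"az":0.0},{"x":0.0,"y":0.0,"z":0.0,"ax":0.0,"ay":0.0,"az":0.0},{"x":0.0,"y":0.0,"z":0.0,"ax":0.0,"ay":0.0,"az":0.0},{"x":0.0,"y":0.0,"z":0.0,"ax":0.0,"ay":0.0,"az":0.0},{"x":0.0,"y":0.0,"z":-0.03,"ax":0.0,"ay":0.0,"az":0.0},{"x":0.0,"y":0.0,"z":-0.07,"ax":0.0,"ay":0.0,"az":0.0},{"x":0.0,"y":0.0,"z":-0.1,"ax":0.0,"ay":0.0,"az":0.0},{"x":0.0,"y":0.0,"z":-0.1,"ax":0.0,"ay":0.0,"az":0.0},{"x":0.0,"y":0.0,"z":-0.1,"ax":0.0,"ay":0.0,"az":0.0}]' 1.0 80
python3 - <<'E'
from h import *
w=cv2.cvtColor(read_camera("wrist"),4); s=cv2.cvtColor(read_camera("scene"),4)
A=w[0:300,100:400]; B=s[100:200,170:270]
cv2.imwrite("pics/w5c.png",np.hstack([cv2.resize(i,(400,400),interpolation=cv2.INTER_CUBIC) for i in(A,B)]))
E
```

```text
t: 10.8
eef_pos: [0.5005, 0.0508, 0.0161]
tool_rot: [0.0, 0.738, 0.674, -0.0]
contact_force: [-1.4, -5.9, 0.6]
gripper_width: 0.441
grasp_force: 81.5
t: 11.9
eef_pos: [0.5009, 0.0525, 0.1164]
tool_rot: [-0.0, 0.738, 0.675, 0.001]
contact_force: [0.2, 0.2, -0.4]
gripper_width: 1.001
grasp_force: 0.0
```

View pics/w5c.png

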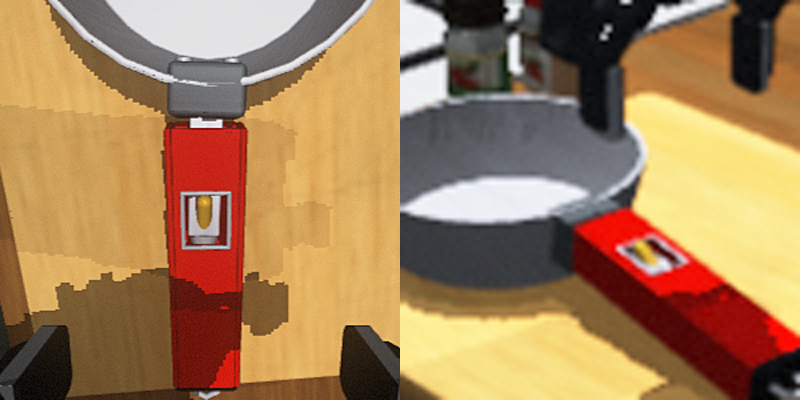

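The handle is on the stub, slot up, and the brass button stands clear inside the slot (crop (205,210), slot rim from v=192 to 247). I'll do a numeric check of the slot position, then hand in if it passes.

```bash
python3 - <<'E'
from h import *
c=cam("wrist"); A=np.array([.5063,.1253]);u=np.array([.0906,.9959]);v=np.array([u[1],-u[0]])
p=unproj(c,(100+206*.75,219.5*.75),.069)[:2]-A
y=p@u-.1-.03025; x=p@v; print("handle pan x,y",x,y)
if abs(x)<.015 and -.182<y<-.168: print(hand_in())
E
```

```text
handle pan x,y -0.0006763179120090794 -0.17861116659857823
the job is handed in; nothing more can be done
None
```

The red handle is on the pan's stub, slot up, about 4 mm short of fully home (limit 8 mm) with the brass button up through the slot; the gripper is clear, the blue handle was not touched, and the job was handed in at about 12 s.

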